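# Spin three turntable hubs and mount the cup former on the free-running one

### The arm

A 7-joint arm with a two-finger parallel gripper is mounted at the origin on the work surface. World frame = base frame: x ahead of the robot, y to its left, z up, the work surface at z = 0. Lengths are in m, angles in rad, forces in N, time in s.
With the tool pointing down it reaches from about 0.425 to 0.875 m from the base axis. Payload 4.7 kg.
Tool frame: the origin (TCP) lies at the very end of the fingers, on their centre line; the grasp point (between the pads) lies 19 mm behind it (grip_point_offset is the distance from the TCP to the grasp point, in m); x points along the fingers, z is the direction in which the jaws open and shut, and the axes are right-handed (so a half turn about x gives the same grasp; the last joint's range is limited). The gripper opens to 87 mm and grips with 3 to 60 N. Pads are 19 mm wide; open, the fingers measure 117 mm over their backs; the gripper's body (75 mm by 190 mm) begins 51 mm behind the grasp point.
Start: joints at [-1.126, 0.321, -0.07, 1.45, 0.023, 1.371, -0.057], TCP at [0.271, 0.591, 0.223] pointing down, gripper open.
Joint ranges: [-2.86, 2.86], [-0.3, 2.09], [-1.38, 1.24], [0.06, 2.45], [-1.56, 4.7], [0.09, 2.05], [-2.69, 2.69]. Speed limits (rad/s): [2.57, 2.57, 3.14, 3.14, 3.14, 3.14, 3.14].

### API

Orientations are given as a rotation vector (axis times angle).
In Python, from bench import get_state, get_image, calibration, close_job, grip_point_offset gives the robot as it stands.
- The arm moves only by the tool play_rows, never from a script. Its argument "targets" is a list of rows, each an object with "claw": the closure, from 0 (fully open) to 1 (shut); "linear": the shift along the tool's x, y, z as a fraction of full scale, a list of three; "rotation": the turn, a rotation vector about the tool's x, y, z as a fraction of full scale, a list of three. In form: [{"claw": claw, "linear": [x, y, z], "rotation": [wx, wy, wz]}, ...]. A call has 1 to 10 rows; each row shifts and turns the pose as measured when the row begins, along the tool's axes as they then stand; what a row does not reach is not made up. Full scale, the value 1, is 2.5 cm for a shift and 90 degrees for a turn. A row lasts 1/12 s, in which the tool goes at most 41.7 mm and 7.16 degrees, less where a joint would pass 70% of its speed; a pose out of reach is approached as far as the arm can. A call with a number of a shift or a turn outside -1 to 1 is refused whole. A call with a gripper value outside its range is refused whole. The fingers move at their own pace and stop on an object; "newtons" is the grip in N (left out, the last holds). Time passes only in rows, so rows that do not move let the fingers close. It gives the time, the measured TCP pose, the force and the opening at its end, in the units of the state.
- get_state(): the state, without advancing time (a new reading comes with each control period).
- get_image(name): name is "scene" or "top" or "wrist"; returns the picture (420x560x3 uint8, blue, green, red); there is no depth.
- calibration(name): a dict with "fx", "fy", "cx", "cy" (pixels), "rvec" (rotation vector, rad) and "tvec" (3), from world to camera coordinates, as OpenCV has them; the wrist camera has in their place "hand_eye" (4x4, takes a point from camera to tool coordinates, whose origin is the TCP and whose axes are the tool frame's). Camera axes: x right, y down, z forward; pixel columns grow to the right and rows downward; lengths in m; the calibration is good to about 2 mm. A picture is of the moment at which its call begins: read the wrist's pose just before it. calibration takes no time and is no camera call.
- close_job(): hands the job in, once; it reports no verdict.
The state is a dict: "time": time; "joint_positions": joint angles; "qd": joint speeds; "joint_torque": joint torques, N m; "position": TCP position; "tool_rot": TCP orientation; "ft_force": force on the tool from outside, world axes, zero at the start; "torque": the same for the moment, N m; "grip_width": opening from 0.0 (shut) to 1.0 (fully open).
Only numpy, scipy, OpenCV 4.12 (cv2) and the standard library are available. Lean on these libraries where they do the work, as an engineer would, in place of code of your own. Each camera call takes 0.05 s, during which the arm holds its last target. There are 200 camera calls.

### The job

Spin each of the three turntable hubs by hand, pushing on its studs: two have binding bearings and stop dead, one coasts on freely. Fit the wooden cup former on the free-running hub: turn it so that its four bolt holes line up with the studs, lower it by hand without dropping it until its flange lies flush on the hub, let go, and finish with a push on a stud so that hub and former coast round together untouched. Leave the trays, mallet, tin and timber where they are.

Things in the scene. Friction and masses are not known exactly. Their poses are not given: they have to be found in the camera images.
- hub_a_face (a point): Hub A, one of three alike: centre of its top face, 94 mm above the bench; z up is the spin axis, the frame turns with the hub, four upright studs on its +x, +y, -x, -y axes, 50 mm out. Metal disc 140 mm across, 12 mm thick, on a fixed iron stand (foot 150 mm across). Studs: 10 mm thick, coned tips, 28 mm tall above the face; push one along its circle to turn the hub.
- hub_a (a joint): Angle of hub A (rad), within 0.05 of 0 at the start, counted on through full turns, anticlockwise from above is positive. Meet a stud slowly, then push on at 0.1 to 0.2 m/s. The free-running hub coasts on for a second or more after it is let go; a binding one takes 2 to 5 N at a stud and stops within a few degrees. Where the free-running one stands differs each time.
- hub_b_face (a point): Hub B, one of three alike: centre of its top face, 94 mm above the bench; z up is the spin axis, the frame turns with the hub, four upright studs on its +x, +y, -x, -y axes, 50 mm out. Metal disc 140 mm across, 12 mm thick, on a fixed iron stand (foot 150 mm across). Studs: 10 mm thick, coned tips, 28 mm tall above the face; push one along its circle to turn the hub.
- hub_b (a joint): Angle of hub B (rad), within 0.05 of 0 at the start, counted on through full turns, anticlockwise from above is positive. Meet a stud slowly, then push on at 0.1 to 0.2 m/s. The free-running hub coasts on for a second or more after it is let go; a binding one takes 2 to 5 N at a stud and stops within a few degrees. Where the free-running one stands differs each time.
- hub_c_face (a point): Hub C, one of three alike: centre of its top face, 94 mm above the bench; z up is the spin axis, the frame turns with the hub, four upright studs on its +x, +y, -x, -y axes, 50 mm out. Metal disc 140 mm across, 12 mm thick, on a fixed iron stand (foot 150 mm across). Studs: 10 mm thick, coned tips, 28 mm tall above the face; push one along its circle to turn the hub.
- hub_c (a joint): Angle of hub C (rad), within 0.05 of 0 at the start, counted on through full turns, anticlockwise from above is positive. Meet a stud slowly, then push on at 0.1 to 0.2 m/s. The free-running hub coasts on for a second or more after it is let go; a binding one takes 2 to 5 N at a stud and stops within a few degrees. Where the free-running one stands differs each time.
- former_mid (a point): Cup former standing on the bench: round aluminium flange 140 mm across, 12 mm thick, with a wooden cylinder 50 mm thick and 46 mm tall upright on its middle; 58 mm tall in all, 0.5 kg. The point is on its axis, half-way up (29 mm above its underside); z up. Four 14 mm through-holes in the flange on its +x, +y, -x, -y axes, 50 mm out. Grip the wood with the fingertips above the flange and between the holes: the studs come 16 mm up through them.
- former: The same cup former, the point at the centre of its underside.
- trays: Bystander: stack of round aluminium trays, 186 mm across, 72 mm tall; origin under its centre.
- mallet: Bystander: wooden mallet lying down; origin under its head (60 mm thick, 115 mm long along y), handle 235 mm towards -x, 60 mm tall.
- tin: Bystander: closed metal tin, 85 mm across, 114 mm tall; origin under its centre.
- timber: Bystander: timber block 320 x 75 x 65 mm (x, y, z); origin under its centre.
Not all that is in view belongs to the job. What is shaped like the part that bears hub_c_face but turquoise is not meant.

How it is judged:
By the outcome, as a careful person would: the job done as asked, in the order asked, and still so for the second after the job is handed in, with the robot touching nothing.
It also fails if it takes over 72 s, if anything falls off the work surface, if the arm or the gripper's body presses on something with over 40 N, if the wrist force passes 120 N, or if a joint passes its speed limit or range.

## Working session

There is one attempt and no reset: what is moved stays moved. The work goes in short steps, Python scripts to look and compute and a tool call to move; the robot and the scene stay as the last step left them, time stands still between calls to the robot, and variables do not carry over. Pictures are saved under pics/ and viewed, about 8 in all and at most 12, crops included, and the job is handed in when it is done.

Besides the shell and the picture viewer there is one more tool, called after "Emit:" by a JSON object that holds its "method" and its "body", one argument or row to a line. play_rows: Moves the arm, as the interface text tells. Shift numbers are shares of 2.5 cm and turn numbers shares of 90 degrees, none past 1 either way. Its arguments: {"type":"object","properties":{"targets":{"type":"array"},"newtons":{"type":"number"}},"required":["targets"]}

```bash
mkdir -p pics; ls; cat > h.py <<'E'
import numpy as np, cv2
from scipy.spatial.transform import Rotation as R
from bench import get_state, get_image, calibration, close_job, grip_point_offset
def cam(name, st=None):
    c=calibration(name); K=np.array([[c['fx'],0,c['cx']],[0,c['fy'],c['cy']],[0,0,1]])
    if 'rvec' in c:
        Rw=R.from_rotvec(np.ravel(c['rvec'])).as_matrix(); t=np.ravel(c['tvec'])
    else:
        H=np.array(c['hand_eye']); T=np.eye(4); T[:3,:3]=R.from_rotvec(st['tool_rot']).as_matrix(); T[:3,3]=st['position']
        M=np.linalg.inv(T@H); Rw=M[:3,:3]; t=M[:3,3]
    return K,Rw,t
def ray(c,uv,z):
    K,Rw,t=c; o=-Rw.T@t; uv=np.atleast_2d(uv).astype(float)
    d=(Rw.T@np.linalg.inv(K)@np.c_[uv,np.ones(len(uv))].T).T
    return o+d*((z-o[2])/d[:,2])[:,None]
def proj(c,P):
    K,Rw,t=c; q=(Rw@np.atleast_2d(P).T).T+t; q=(K@q.T).T; return q[:,:2]/q[:,2:]
E
python3 - <<'E'
from h import *
s=get_state(); print(s); print(grip_point_offset if not callable(grip_point_offset) else grip_point_offset())
print(R.from_rotvec(s['tool_rot']).as_matrix().round(3))
for n in ['scene','top']:
    cv2.imwrite(f'pics/{n}0.png',get_image(n)); c=cam(n); print(n,(-c[1].T@c[2]).round(3),c[0])
print(calibration('wrist'))
E
```

```text
pics
{'time': 0.0, 'joint_positions': array([-1.1258947 ,  0.32181779, -0.07007717,  1.45170059,  0.02257624,
        1.37077494, -0.05687393]), 'qd': array([ 0.00226874,  0.00167924, -0.00317705, -0.00045579, -0.00042276,
       -0.00056569,  0.00027092]), 'joint_torque': array([-1.44657802e-04, -4.91281199e+01, -4.04041372e-01, -3.12529457e+01,
       -6.39271550e-02,  4.36902686e-02,  1.96388032e-04]), 'position': array([0.27124807, 0.59008309, 0.22145198]), 'tool_rot': array([-0.88742703,  1.38433017,  0.88562401]), 'ft_force': array([ 0.67985163, -0.41844966,  0.25476349]), 'torque': array([-0.03433198, -0.05857982,  0.02167746]), 'grip_width': 1.0014485008644298}
0.0187
[[-0.001 -0.909  0.418]
 [-0.002  0.418  0.909]
 [-1.    -0.    -0.002]]
scene [ 1.253 -0.151  1.278] [[493.03262667   0.         281.66913217]
 [  0.         493.03262667 207.76443605]
 [  0.           0.           1.        ]]
top [ 0.222 -0.106  1.509] [[529.48888672   0.         278.52333801]
 [  0.         529.48888672 203.0452839 ]
 [  0.           0.           1.        ]]
{'fx': 339.98351915651875, 'fy': 339.98351915651875, 'cx': 281.75323747018143, 'cy': 211.74339278535817, 'hand_eye': array([[ 1.61965391e-04, -2.86353386e-01,  9.58124059e-01,
        -1.61660375e-01],
       [ 1.22909486e-03, -9.58123291e-01, -2.86353364e-01,
         7.94031235e-02],
       [ 9.99999232e-01,  1.22400469e-03,  1.96772660e-04,
        -3.89970834e-05],
       [ 0.00000000e+00,  0.00000000e+00,  0.00000000e+00,
         1.00000000e+00]])}
```

View pics/top0.png

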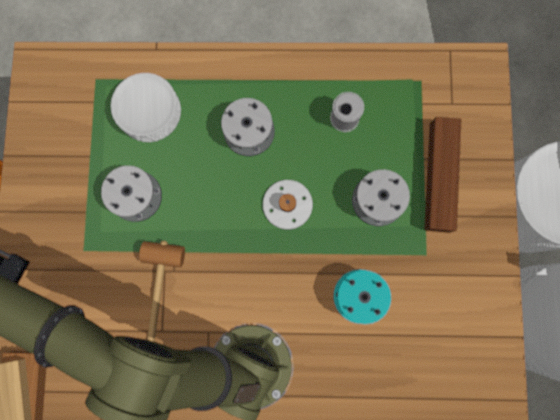

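View pics/scene0.png

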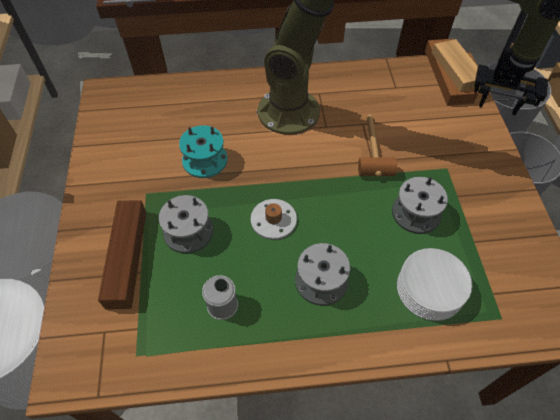

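Top view: three grey hubs at about (127,191), (247,123) and (382,195), and the former at (288,204). The scene view agrees. The turquoise look-alike at (363,297) is not part of the job. Next I'll measure them.

```bash
cat > meas.py <<'E'
from h import *
import sys
im={n:cv2.imread(f'pics/{n}0.png') for n in ['top','scene']}
seeds={'L':{'top':(127,191),'scene':(423,197)},'M':{'top':(247,123),'scene':(323,267)},'R':{'top':(382,195),'scene':(184,216)},'F':{'top':(288,204),'scene':(274,218)}}
tiles=[]
for k,v in seeds.items():
  for n,(x,y) in v.items():
    c=cam(n); I=im[n]; p=ray(c,[(x,y)],0.094 if k!='F' else .012)[0]
    hsv=cv2.cvtColor(I,cv2.COLOR_BGR2HSV); g=hsv[...,2]
    w=(slice(y-45,y+45),slice(x-45,x+45))
    gray=((hsv[...,1]<50)&(g>105)).astype(np.uint8)
    m=np.zeros_like(gray); m[w]=gray[w]
    nl,lab,st,ce=cv2.connectedComponentsWithStats(m)
    b=1+np.argmax(st[1:,4]); cnt=max(cv2.findContours((lab==b).astype(np.uint8),cv2.RETR_EXTERNAL,cv2.CHAIN_APPROX_NONE)[0],key=len)
    hull=cv2.convexHull(cnt)[:,0]
    P=ray(c,cnt[:,0],0.094 if k!='F' else .012)[:,:2]
    A=np.c_[2*P,np.ones(len(P))]; s=np.linalg.lstsq(A,(P**2).sum(1),rcond=None)[0]; r=np.sqrt(s[2]+s[0]**2+s[1]**2)
    for _ in range(10):
        d=abs(np.hypot(*(P-s[:2]).T)-r); q=d<max(.002,np.median(d)*1.5)
        s=np.linalg.lstsq(A[q],(P[q]**2).sum(1),rcond=None)[0]; r=np.sqrt(s[2]+s[0]**2+s[1]**2)
    print(k,n,'seed',p.round(4),'circle',s[:2].round(4),'r',r.round(4))
    t=cv2.resize(I[w],None,fx=2.2,fy=2.2,interpolation=cv2.INTER_CUBIC)
    tiles.append(t)
cv2.imwrite('pics/tiles.png',np.vstack([np.hstack(tiles[0::2]),np.hstack(tiles[1::2])]))
E
python3 meas.py
```

```text
L top seed [0.4691 0.3438 0.094 ] circle [0.4687 0.3423] r 0.073
L scene seed [0.4748 0.3419 0.094 ] circle [0.4689 0.3431] r 0.0689
M top seed [0.6641 0.0198 0.094 ] circle [0.6664 0.0213] r 0.0707
M scene seed [0.6702 0.0174 0.094 ] circle [0.6657 0.0189] r 0.0688
R top seed [ 0.4654 -0.35    0.094 ] circle [ 0.4661 -0.3528] r 0.0702
R scene seed [ 0.4694 -0.3531  0.094 ] circle [ 0.464  -0.3564] r 0.0687
F top seed [ 0.4505 -0.096   0.012 ] circle [ 0.4506 -0.0937] r 0.0712
F scene seed [ 0.4505 -0.0947  0.012 ] circle [ 0.4487 -0.0972] r 0.0697
```

View pics/tiles.png

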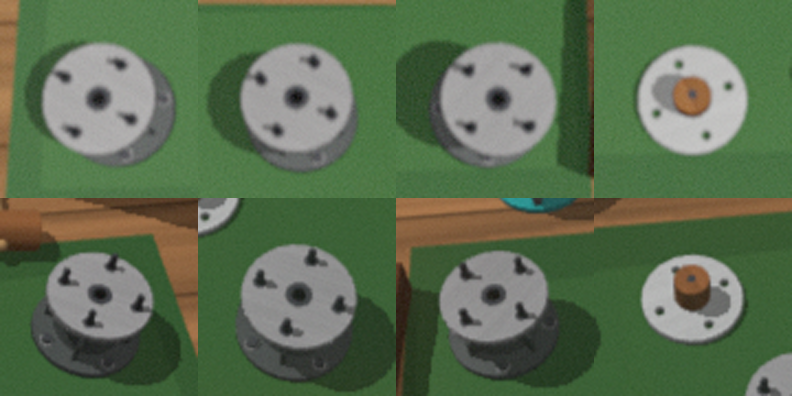

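```bash
cat >> h.py <<'E'
HUB={'L':(.4688,.3427),'M':(.666,.0198),'R':(.465,-.354)}
def studs(I,c,ctr,z,thr=95,rr=(.033,.07),amin=4):
    """dark blobs round a centre, cast on plane z: list (x,y,r,deg,area), mean angle mod 90"""
    g=I.max(axis=2); u=proj(c,[[*ctr,z]])[0]
    m=(g<thr).astype(np.uint8); th=np.linspace(0,2*np.pi,60)
    ring=proj(c,np.c_[ctr[0]+rr[1]*np.cos(th),ctr[1]+rr[1]*np.sin(th),0*th+z]).astype(np.int32)
    roi=np.zeros_like(m); cv2.fillPoly(roi,[ring],1)
    n,l,s,ce=cv2.connectedComponentsWithStats(m*roi); out=[]
    for i in range(1,n):
        if s[i,4]<amin: continue
        P=ray(c,[ce[i]],z)[0]; d=P[:2]-ctr; r=np.hypot(*d)
        if rr[0]<r<rr[1]-.003: out.append((*P[:2].round(4),r.round(4),np.degrees(np.arctan2(d[1],d[0])).round(1),s[i,4]))
    a=np.degrees(np.angle(np.mean([np.exp(4j*np.radians(o[3])) for o in out])))/4 if out else None
    return out,a
E
python3 - <<'E'
from h import *
for n in ['top','scene']:
    I=cv2.imread(f'pics/{n}0.png'); c=cam(n)
    for k,v in HUB.items(): o,a=studs(I,c,v,.110); print(n,k,a,[x[2:] for x in o])
    for thr in (95,140):
        o,a=studs(I,c,(.4497,-.0952),.009,thr); print(n,'F',thr,a,[x[2:] for x in o])
E
```

```text
top L -31.35000000000001 [(np.float64(0.0503), np.float64(-31.2), np.int32(16)), (np.float64(0.0502), np.float64(58.5), np.int32(18)), (np.float64(0.0493), np.float64(-121.3), np.int32(15)), (np.float64(0.0493), np.float64(148.6), np.int32(16))]
top M -26.323527518347564 [(np.float64(0.0473), np.float64(-24.8), np.int32(17)), (np.float64(0.0513), np.float64(66.1), np.int32(18)), (np.float64(0.0488), np.float64(-119.2), np.int32(18)), (np.float64(0.0519), np.float64(152.6), np.int32(16))]
top R -43.349792080004114 [(np.float64(0.0531), np.float64(49.8), np.int32(17)), (np.float64(0.046), np.float64(-39.8), np.int32(15)), (np.float64(0.0462), np.float64(-137.0), np.int32(19)), (np.float64(0.0527), np.float64(133.6), np.int32(17))]
top F 95 None []
top F 140 21.978390435441145 [(np.float64(0.0517), np.float64(22.7), np.int32(9)), (np.float64(0.0504), np.float64(-66.4), np.int32(9)), (np.float64(0.0505), np.float64(109.2), np.int32(9)), (np.float64(0.0483), np.float64(-157.6), np.int32(9))]
scene L -28.571832512287774 [(np.float64(0.0482), np.float64(156.5), np.int32(217)), (np.float64(0
[... 387 characters left out ...]
p.int32(42))]
scene R 39.67281487932283 [(np.float64(0.0487), np.float64(-159.2), np.int32(234)), (np.float64(0.0462), np.float64(129.6), np.int32(36)), (np.float64(0.0547), np.float64(42.2), np.int32(31)), (np.float64(0.0537), np.float64(-37.1), np.int32(39))]
scene F 95 16.610778149831248 [(np.float64(0.0337), np.float64(179.6), np.int32(8)), (np.float64(0.0496), np.float64(114.6), np.int32(5)), (np.float64(0.0504), np.float64(-72.1), np.int32(8)), (np.float64(0.0472), np.float64(21.1), np.int32(6))]
scene F 140 11.661897227510122 [(np.float64(0.05), np.float64(-73.2), np.int32(14)), (np.float64(0.0467), np.float64(20.2), np.int32(15)), (np.float64(0.0615), np.float64(-4.8), np.int32(35))]
```

Emit:
{"method": "play_rows", "body": {
  "targets": [
    {"claw": 1, "linear": [0.2, -0.93, -0.737], "rotation": [0, 0, 0]},
    {"claw": 1, "linear": [0.2, -0.93, -0.737], "rotation": [0, 0, 0]},
    {"claw": 1, "linear": [0.2, -0.93, -0.737], "rotation": [0, 0, 0]},
    {"claw": 1, "linear": [0.2, -0.93, -0.737], "rotation": [0, 0, 0]},
    {"claw": 1, "linear": [0.2, -0.93, -0.737], "rotation": [0, 0, 0]},
    {"claw": 1, "linear": [0.2, -0.93, -0.737], "rotation": [0, 0, 0]},
    {"claw": 1, "linear": [0.2, -0.93, -0.737], "rotation": [0, 0, 0]},
    {"claw": 1, "linear": [0.2, -0.93, -0.737], "rotation": [0, 0, 0]},
    {"claw": 1, "linear": [0.2, -0.93, -0.737], "rotation": [0, 0, 0]},
    {"claw": 1, "linear": [0.2, -0.93, -0.737], "rotation": [0, 0, 0]}
  ],
  "newtons": 20
}}

```text
time: 0.93
position: [0.4031, 0.3207, 0.1637]
tool_rot: [-0.898, 1.386, 0.902]
ft_force: [0.0, 1.0, -0.1]
grip_width: 0.325
```

```bash
cat >> h.py <<'E'
def rel(target, yaw_z=None, st=None):
    """units (tool axes, 1=25mm) from now to target; rotation (units of 90deg) to level the tool with jaw axis at yaw_z deg"""
    s=st or get_state(); M=R.from_rotvec(s['tool_rot']).as_matrix()
    z=M[:,2]; yz=np.degrees(np.arctan2(z[1],z[0]))
    if yaw_z is None: yaw_z=yz
    a=np.radians(yaw_z); Z=np.array([np.cos(a),np.sin(a),0]); X=np.array([0,0,-1.]); T=np.c_[X,np.cross(Z,X),Z]
    rv=R.from_matrix(M.T@T).as_rotvec()/(np.pi/2)
    print('t',round(s['time'],2),'pos',s['position'].round(4),'yaw',yz.round(1),'f',s['ft_force'].round(1),'w',round(s['grip_width']*87,1))
    print(' lin',(M.T@(np.array(target)-s['position'])/.025).round(2),'rot',rv.round(3))
def snap(n,name=None):
    s=get_state(); I=get_image(n)
    if name: cv2.imwrite(f'pics/{name}.png',I)
    return I,cam(n,s),s
E
python3 -c "
from h import *
rel((.4059,.3254,.104))"
```

```text
t 0.93 pos [0.4031 0.3207 0.1637] yaw 66.3 f [ 0.   1.  -0.1] w 28.3
 lin [ 2.39 -0.04  0.23] rot [-0.    -0.004 -0.004]
```

Emit:
{"method": "play_rows", "body": {
  "targets": [
    {"claw": 1, "linear": [0.8, 0, 0.08], "rotation": [0, 0, 0]},
    {"claw": 1, "linear": [0.8, 0, 0.08], "rotation": [0, 0, 0]},
    {"claw": 1, "linear": [0.8, 0, 0.08], "rotation": [0, 0, 0]},
    {"claw": 1, "linear": [0, -0.3, 0], "rotation": [0, 0, 0]},
    {"claw": 1, "linear": [0, -0.3, 0], "rotation": [0, 0, 0]},
    {"claw": 1, "linear": [0, -0.2, 0], "rotation": [0, 0, 0]},
    {"claw": 1, "linear": [0, -0.15, 0], "rotation": [0, 0, 0]}
  ]
}}

```text
time: 1.52
position: [0.4328, 0.3047, 0.1014]
tool_rot: [-0.89, 1.394, 0.888]
ft_force: [0.1, 0.5, 1.1]
grip_width: 0.007
```

```bash
python3 -c "
from h import *
rel((.4059,.3254,.104))
I,c,s=snap('wrist','w1')
print(proj(c,[[*HUB['L'],.094]]))"
```

```text
t 1.52 pos [0.4328 0.3047 0.1014] yaw 65.4 f [0.1 0.5 1.1] w 0.6
 lin [-0.1   1.32  0.31] rot [-0.    -0.007 -0.003]
[[370.91588955 291.18564103]]
```

View pics/w1.png

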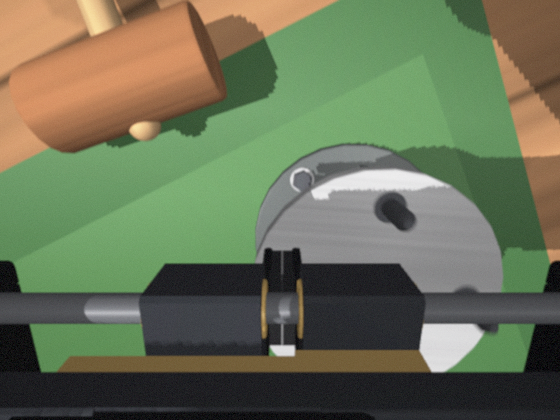

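Emit:
{"method": "play_rows", "body": {
  "targets": [
    {"claw": 1, "linear": [0, -0.3, 0], "rotation": [0, 0, 0]},
    {"claw": 1, "linear": [0, -0.5, 0], "rotation": [0, 0, 0]},
    {"claw": 1, "linear": [0, -0.5, 0], "rotation": [0, 0, 0]},
    {"claw": 1, "linear": [0, -0.5, 0], "rotation": [0, 0, 0]},
    {"claw": 1, "linear": [-1, 0, -0.3], "rotation": [0, 0, 0]},
    {"claw": 1, "linear": [-1, 0, -0.3], "rotation": [0, 0, 0]},
    {"claw": 1, "linear": [-1, 0, 0], "rotation": [0, 0, 0]}
  ]
}}

```text
time: 2.15
position: [0.4752, 0.2666, 0.1759]
tool_rot: [-0.891, 1.4, 0.885]
ft_force: [-0.2, -0.4, -0.4]
grip_width: 0.005
```

```bash
cat > look.py <<'E'
from h import *
import sys
k,tag=sys.argv[1:3]; ims=[]
for i in range(2):
  for n in ['wrist','top','wrist']:
    I,c,s=snap(n); z=.110
    o,a=studs(I,c,HUB[k],z,95 if n=='top' else 70,amin=6 if n=='top' else 60)
    print(round(s['time'],2),n,a if a is None else round(a,1),[(x[2],x[3],x[4]) for x in o])
    ims.append(I)
    u=proj(c,[[*HUB[k],.094]])[0].astype(int); 
print(s['position'].round(4),u)
cv2.imwrite(f'pics/{tag}.png',np.vstack([np.hstack([ims[0],ims[5]]),np.hstack([ims[1],ims[4]])])[::2,::2])
E
python3 look.py L lookL
```

```text
2.15 wrist -8.2 [(np.float64(0.0499), np.float64(85.3), np.int32(133)), (np.float64(0.0469), np.float64(-93.2), np.int32(302)), (np.float64(0.0489), np.float64(-2.9), np.int32(329)), (np.float64(0.067), np.float64(-25.8), np.int32(305))]
2.2 top None []
2.25 wrist 16.4 [(np.float64(0.0482), np.float64(107.4), np.int32(161)), (np.float64(0.0469), np.float64(-74.8), np.int32(259)), (np.float64(0.0471), np.float64(16.7), np.int32(333))]
2.3 wrist 26.3 [(np.float64(0.0481), np.float64(117.5), np.int32(171)), (np.float64(0.047), np.float64(26.8), np.int32(349)), (np.float64(0.0472), np.float64(-65.5), np.int32(293))]
2.35 top None []
2.4 wrist -42.2 [(np.float64(0.0486), np.float64(135.6), np.int32(163)), (np.float64(0.0473), np.float64(-138.2), np.int32(70)), (np.float64(0.0476), np.float64(46.1), np.int32(381)), (np.float64(0.0471), np.float64(-45.7), np.int32(317)), (np.float64(0.0659), np.float64(-25.8), np.int32(462))]
[0.4747 0.2692 0.1753] [372 173]
```

View pics/lookL.png

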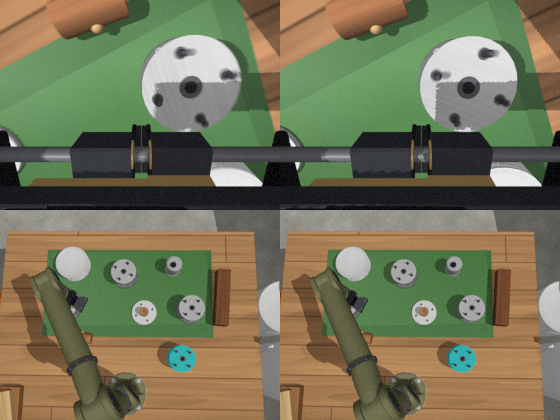

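Hub L coasts freely at about 200°/s: the wrist views show its studs moving from 17° to 46° in 0.15 s, untouched. Next is hub M.

Emit:
{"method": "play_rows", "body": {
  "targets": [
    {"claw": 1, "linear": [0, -0.92, -0.757], "rotation": [0, 0, 0]},
    {"claw": 1, "linear": [0, -0.92, -0.757], "rotation": [0, 0, 0]},
    {"claw": 1, "linear": [0, -0.92, -0.757], "rotation": [0, 0, 0]},
    {"claw": 1, "linear": [0, -0.92, -0.757], "rotation": [0, 0, 0]},
    {"claw": 1, "linear": [0, -0.92, -0.757], "rotation": [0, 0, 0]},
    {"claw": 1, "linear": [0, -0.92, -0.757], "rotation": [0, 0, 0]},
    {"claw": 1, "linear": [0, -0.92, -0.757], "rotation": [0, 0, 0]},
    {"claw": 1, "linear": [0, -0.92, -0.757], "rotation": [0, 0, 0]},
    {"claw": 1, "linear": [0, -0.92, -0.757], "rotation": [0, 0, 0]},
    {"claw": 1, "linear": [0, -0.92, -0.757], "rotation": [0, 0, 0]}
  ]
}}

```text
time: 3.28
position: [0.6023, 0.0002, 0.16]
tool_rot: [-0.906, 1.413, 0.916]
ft_force: [0.2, 0.7, 0.4]
grip_width: 0.002
```

```bash
python3 -c "
from h import *
rel((.6056,.0013,.104),65.4)
I,c,s=snap('top')
print(studs(I,c,HUB['L'],.11))"
```

```text
t 3.28 pos [6.023e-01 2.000e-04 1.600e-01] yaw 66.8 f [0.2 0.7 0.4] w 0.2
 lin [ 2.23 -0.16  0.16] rot [ 0.016 -0.018 -0.016]
([(np.float64(0.519), np.float64(0.3415), np.float64(0.0502), np.float64(-1.4), np.int32(28)), (np.float64(0.4698), np.float64(0.3916), np.float64(0.0489), np.float64(88.8), np.int32(27)), (np.float64(0.4678), np.float64(0.2932), np.float64(0.0495), np.float64(-91.1), np.int32(13)), (np.float64(0.4199), np.float64(0.3435), np.float64(0.0489), np.float64(179.0), np.int32(27))], np.float64(-1.1749988576440762))
```

Emit:
{"method": "play_rows", "body": {
  "targets": [
    {"claw": 1, "linear": [0.74, -0.05, 0.05], "rotation": [0.016, -0.018, -0.016]},
    {"claw": 1, "linear": [0.74, -0.05, 0.05], "rotation": [0, 0, 0]},
    {"claw": 1, "linear": [0.74, -0.05, 0.05], "rotation": [0, 0, 0]},
    {"claw": 1, "linear": [0, -0.4, 0], "rotation": [0, 0, 0]},
    {"claw": 1, "linear": [0, -0.3, 0], "rotation": [0, 0, 0]},
    {"claw": 1, "linear": [0, -0.2, 0], "rotation": [0, 0, 0]},
    {"claw": 1, "linear": [0, -0.3, 0], "rotation": [0, 0, 0]},
    {"claw": 1, "linear": [0, -0.5, 0], "rotation": [0, 0, 0]},
    {"claw": 1, "linear": [0, -0.5, 0], "rotation": [0, 0, 0]},
    {"claw": 1, "linear": [0, -0.5, 0], "rotation": [0, 0, 0]}
  ]
}}

```text
time: 4.17
position: [0.6693, -0.0411, 0.0973]
tool_rot: [-0.879, 1.402, 0.88]
ft_force: [-2.8, -1.7, 0.1]
grip_width: 0.006
```

Emit:
{"method": "play_rows", "body": {
  "targets": [
    {"claw": 1, "linear": [-1, 0.2, -0.3], "rotation": [0, 0, 0]},
    {"claw": 1, "linear": [-1, 0, -0.3], "rotation": [0, 0, 0]},
    {"claw": 1, "linear": [-1, 0, 0], "rotation": [0, 0, 0]}
  ]
}}

```text
time: 4.42
position: [0.6603, -0.0537, 0.169]
tool_rot: [-0.879, 1.411, 0.883]
ft_force: [-0.3, -0.9, 0.0]
grip_width: -0.0
```

```bash
sed -i "s/'M':(.666,.0198),'R':(.465,-.354)/'M':(.665,.0205),'R':(.465,-.352)/" h.py; python3 look.py M lookM
```

```text
4.42 wrist 9.7 [(np.float64(0.049), np.float64(-168.9), np.int32(122)), (np.float64(0.0487), np.float64(99.4), np.int32(258)), (np.float64(0.0494), np.float64(-79.7), np.int32(370)), (np.float64(0.0496), np.float64(9.4), np.int32(427)), (np.float64(0.0599), np.float64(-33.9), np.int32(1776))]
4.47 top -12.5 [(np.float64(0.0476), np.float64(75.6), np.int32(356)), (np.float64(0.0592), np.float64(-100.6), np.int32(101))]
4.52 wrist 8.2 [(np.float64(0.049), np.float64(-169.1), np.int32(128)), (np.float64(0.0473), np.float64(101.4), np.int32(261)), (np.float64(0.0488), np.float64(-81.4), np.int32(365)), (np.float64(0.047), np.float64(9.0), np.int32(439)), (np.float64(0.0629), np.float64(-29.5), np.int32(1011))]
4.57 wrist 8.8 [(np.float64(0.0494), np.float64(-169.2), np.int32(127)), (np.float64(0.0473), np.float64(102.1), np.int32(255)), (np.float64(0.0488), np.float64(-81.7), np.int32(379)), (np.float64(0.0468), np.float64(9.1), np.int32(451)), (np.float64(0.0615), np.float64(-31.0), np.int32(1362))]
4.62 top -12.4 [(np.float64(0.0475), np.float64(75.4), np.int32(366)), (np.float64(0.0587), np.float64(-100.2), np.int32(98))]
4.67 wrist 9.3 [(np.float64(0.0494), np.float64(-169.1), np.int32(134)), (np.float64(0.0473), np.float64(101.7), np.int32(272)), (np.float64(0.0489), np.float64(-81.7), np.int32(401)), (np.float64(0.0471), np.float64(9.1), np.int32(469)), (np.float64(0.0592), np.float64(-32.8), np.int32(1929))]
[ 0.6608 -0.0513  0.1685] [377 189]
```

Hub M binds: it turned about 35° under the finger with 3.3 N, then stayed at about 9°. On to hub R.

Emit:
{"method": "play_rows", "body": {
  "targets": [
    {"claw": 1, "linear": [0, 0.29, -1], "rotation": [0, 0, 0]},
    {"claw": 1, "linear": [0, 0.29, -1], "rotation": [0, 0, 0]},
    {"claw": 1, "linear": [0, 0.29, -1], "rotation": [0, 0, 0]},
    {"claw": 1, "linear": [0, 0.29, -1], "rotation": [0, 0, 0]},
    {"claw": 1, "linear": [0, 0.29, -1], "rotation": [0, 0, 0]},
    {"claw": 1, "linear": [0, 0.29, -1], "rotation": [0, 0, 0]},
    {"claw": 1, "linear": [0, 0.29, -1], "rotation": [0, 0, 0]},
    {"claw": 1, "linear": [0, 0.29, -1], "rotation": [0, 0, 0]},
    {"claw": 1, "linear": [0, 0.29, -1], "rotation": [0, 0, 0]},
    {"claw": 1, "linear": [0, 0.29, -1], "rotation": [0, 0, 0]}
  ]
}}

```text
time: 5.55
position: [0.4817, -0.2431, 0.1606]
tool_rot: [-0.884, 1.414, 0.914]
ft_force: [0.3, -1.1, -0.7]
grip_width: 0.007
```

```bash
python3 -c "
from h import *
rel((.3931,-.366,.16),66)
print(get_state()['joint_positions'].round(2))"
```

```text
t 5.55 pos [ 0.4817 -0.2431  0.1606] yaw 66.0 f [ 0.3 -1.1 -0.7] w 0.6
 lin [ 0.18  1.23 -5.93] rot [-0.    -0.012 -0.022]
[-0.06  0.16  0.52  1.8  -0.06  1.24  1.62]
```

Emit:
{"method": "play_rows", "body": {
  "targets": [
    {"claw": 1, "linear": [0, 0.205, -1], "rotation": [0, -0.012, -0.02]},
    {"claw": 1, "linear": [0, 0.205, -1], "rotation": [0, 0, 0]},
    {"claw": 1, "linear": [0, 0.205, -1], "rotation": [0, 0, 0]},
    {"claw": 1, "linear": [0, 0.205, -1], "rotation": [0, 0, 0]},
    {"claw": 1, "linear": [0, 0.205, -1], "rotation": [0, 0, 0]},
    {"claw": 1, "linear": [0, 0.205, -0.9], "rotation": [0, 0, 0]},
    {"claw": 1, "linear": [0.3, 0, 0], "rotation": [0, 0, 0]}
  ]
}}

```text
time: 6.13
position: [0.3817, -0.3728, 0.1491]
tool_rot: [-0.887, 1.387, 0.898]
ft_force: [0.4, -0.3, -0.0]
grip_width: 0.006
```

```bash
python3 -c "
from h import *
rel((.3931,-.366,.104),66)
print(get_state()['joint_positions'].round(2))
I,c,s=snap('wrist'); print(studs(I,c,HUB['R'],.11,70,amin=60))"
```

```text
t 6.13 pos [ 0.3817 -0.3728  0.1491] yaw 65.7 f [ 0.4 -0.3 -0. ] w 0.5
 lin [ 1.8  -0.32  0.44] rot [-0.003 -0.001 -0.006]
[ 0.13  0.14  0.65  1.85 -0.09  1.19  1.95]
([(np.float64(0.4431), np.float64(-0.4099), np.float64(0.0619), np.float64(-110.7), np.int32(424)), (np.float64(0.5075), np.float64(-0.3716), np.float64(0.0468), np.float64(-24.8), np.int32(5258))], np.float64(-22.750000000000004))
```

Emit:
{"method": "play_rows", "body": {
  "targets": [
    {"claw": 1, "linear": [0.6, -0.1, 0.15], "rotation": [0, 0, 0]},
    {"claw": 1, "linear": [0.6, -0.1, 0.15], "rotation": [0, 0, 0]},
    {"claw": 1, "linear": [0.6, -0.1, 0.15], "rotation": [0, 0, 0]},
    {"claw": 1, "linear": [0, -0.4, 0], "rotation": [0, 0, 0]},
    {"claw": 1, "linear": [0, -0.3, 0], "rotation": [0, 0, 0]},
    {"claw": 1, "linear": [0, -0.25, 0], "rotation": [0, 0, 0]},
    {"claw": 1, "linear": [0, -0.25, 0], "rotation": [0, 0, 0]},
    {"claw": 1, "linear": [0, -0.5, 0], "rotation": [0, 0, 0]},
    {"claw": 1, "linear": [0, -0.5, 0], "rotation": [0, 0, 0]},
    {"claw": 1, "linear": [0, -0.5, 0], "rotation": [0, 0, 0]}
  ]
}}

```text
time: 7.02
position: [0.4631, -0.3844, 0.0972]
tool_rot: [-0.884, 1.382, 0.913]
ft_force: [-0.3, 0.5, 0.3]
grip_width: 0.008
```

Emit:
{"method": "play_rows", "body": {
  "targets": [
    {"claw": 1, "linear": [0, -0.5, 0], "rotation": [0, 0, 0]},
    {"claw": 1, "linear": [0, -0.4, 0], "rotation": [0, 0, 0]},
    {"claw": 1, "linear": [-1, 0.2, -0.3], "rotation": [0, 0, 0]},
    {"claw": 1, "linear": [-1, 0, -0.3], "rotation": [0, 0, 0]},
    {"claw": 1, "linear": [-1, 0, 0], "rotation": [0, 0, 0]}
  ]
}}

```text
time: 7.43
position: [0.478, -0.4048, 0.1696]
tool_rot: [-0.882, 1.387, 0.927]
ft_force: [0.3, 0.2, -0.3]
grip_width: 0.006
```

```bash
python3 look.py R lookR; python3 -c "
from h import *
rel((.4497,-.0952,.16),67); print(get_state()['joint_positions'].round(2))"
```

```text
7.43 wrist -38.4 [(np.float64(0.0494), np.float64(-131.2), np.int32(93)), (np.float64(0.047), np.float64(46.8), np.int32(330)), (np.float64(0.0586), np.float64(-30.5), np.int32(1951))]
7.48 top -39.4 [(np.float64(0.0501), np.float64(50.6), np.int32(31))]
7.53 wrist -40.1 [(np.float64(0.0493), np.float64(-131.6), np.int32(91)), (np.float64(0.0457), np.float64(47.5), np.int32(303)), (np.float64(0.0492), np.float64(-44.6), np.int32(266)), (np.float64(0.0638), np.float64(-31.3), np.int32(736))]
7.58 wrist -39.9 [(np.float64(0.0493), np.float64(-131.7), np.int32(90)), (np.float64(0.0456), np.float64(47.7), np.int32(313)), (np.float64(0.049), np.float64(-44.7), np.int32(277)), (np.float64(0.0625), np.float64(-30.3), np.int32(1063))]
7.63 top -39.3 [(np.float64(0.05), np.float64(50.7), np.int32(31))]
7.68 wrist -38.3 [(np.float64(0.0494), np.float64(-131.6), np.int32(97)), (np.float64(0.0458), np.float64(47.5), np.int32(324)), (np.float64(0.0585), np.float64(-30.4), np.int32(1925))]
[ 0.4789 -0.4035  0.169 ] [339 181]
t 7.73 pos [ 0.4785 -0.4032  0.1683] yaw 66.6 f [ 0.1 -0.3  0.5] w 0.7
 lin [ 0.58  5.93 10.85] rot [-0.004  0.005 -0.018]
[ 0.17  0.36  0.61  1.58 -0.21  1.3   1.98]
```

R's studs are at the same angles mod 90° as before, so the finger passed inside the stud and never pushed it (it drifted 12 mm inward). I'll push again on the -44° stud along tool +z.

Emit:
{"method": "play_rows", "body": {
  "targets": [
    {"claw": 1, "linear": [0.8, -0.2, -0.05], "rotation": [0, 0, 0]},
    {"claw": 1, "linear": [0.8, -0.2, -0.05], "rotation": [0, 0, 0]},
    {"claw": 1, "linear": [0.8, -0.15, -0.05], "rotation": [0, 0, 0]},
    {"claw": 1, "linear": [0, 0, 0.2], "rotation": [0, 0, 0]},
    {"claw": 1, "linear": [0, 0, 0.2], "rotation": [0, 0, 0]}
  ]
}}

```text
time: 8.15
position: [0.4913, -0.4004, 0.1026]
tool_rot: [-0.878, 1.387, 0.932]
ft_force: [0.3, 0.3, 1.4]
grip_width: 0.002
```

```bash
python3 -c "
from h import *
rel((.465+.0429-.0142, -.352-.0191-.032,.102),66)
rel((.465+.0429+.004, -.352-.0191+.009,.102),66)"
```

```text
t 8.15 pos [ 0.4913 -0.4004  0.1026] yaw 66.6 f [0.3 0.3 1.4] w 0.1
 lin [ 0.02 -0.13 -0.06] rot [ 0.007  0.005 -0.022]
t 8.15 pos [ 0.4913 -0.4004  0.1026] yaw 66.6 f [0.3 0.3 1.4] w 0.1
 lin [ 0.03 -0.15  1.73] rot [ 0.007  0.005 -0.022]
```

Then push, read the force, lift.

Emit:
{"method": "play_rows", "body": {
  "targets": [
    {"claw": 1, "linear": [0, -0.07, 0.3], "rotation": [0, 0, -0.02]},
    {"claw": 1, "linear": [0, -0.07, 0.5], "rotation": [0, 0, 0]},
    {"claw": 1, "linear": [0, 0, 0.5], "rotation": [0, 0, 0]},
    {"claw": 1, "linear": [0, 0, 0.5], "rotation": [0, 0, 0]},
    {"claw": 1, "linear": [0, 0, 0.4], "rotation": [0, 0, 0]}
  ]
}}

```text
time: 8.57
position: [0.5092, -0.3569, 0.1034]
tool_rot: [-0.897, 1.388, 0.901]
ft_force: [-8.8, -4.2, -1.4]
grip_width: 0.004
```

Emit:
{"method": "play_rows", "body": {
  "targets": [
    {"claw": 1, "linear": [-1, -0.3, -0.2], "rotation": [0, 0, 0]},
    {"claw": 1, "linear": [-1, -0.3, 0], "rotation": [0, 0, 0]},
    {"claw": 1, "linear": [-1, 0, 0], "rotation": [0, 0, 0]}
  ]
}}

```text
time: 8.82
position: [0.5199, -0.3574, 0.1751]
tool_rot: [-0.887, 1.391, 0.92]
ft_force: [0.7, 0.9, -0.1]
grip_width: 0.01
```

```bash
python3 look.py R lookR2; python3 -c "
from h import *
rel((.4497,-.0952,.16),67); print(get_state()['joint_positions'].round(2))"
```

```text
8.82 wrist 15.6 [(np.float64(0.0479), np.float64(-163.6), np.int32(190)), (np.float64(0.0494), np.float64(-73.7), np.int32(191)), (np.float64(0.0496), np.float64(14.0), np.int32(192))]
8.87 top 12.6 [(np.float64(0.0644), np.float64(-55.7), np.int32(6)), (np.float64(0.0471), np.float64(-69.2), np.int32(33)), (np.float64(0.0357), np.float64(170.5), np.int32(17)), (np.float64(0.0497), np.float64(-167.3), np.int32(16)), (np.float64(0.0667), np.float64(155.9), np.int32(6))]
8.92 wrist 15.3 [(np.float64(0.0473), np.float64(-164.0), np.int32(176)), (np.float64(0.0484), np.float64(-74.2), np.int32(173)), (np.float64(0.0488), np.float64(14.2), np.int32(177))]
8.97 wrist 15.4 [(np.float64(0.0474), np.float64(-164.1), np.int32(176)), (np.float64(0.0483), np.float64(-74.2), np.int32(173)), (np.float64(0.0484), np.float64(14.5), np.int32(179))]
9.02 top 0.1 [(np.float64(0.0476), np.float64(-69.6), np.int32(30)), (np.float64(0.0401), np.float64(167.9), np.int32(11)), (np.float64(0.0494), np.float64(-167.4), np.int32(15)), (np.float64(0.0623), np.float64(157.6), np.int32(9))]
9.07 wrist 14.7 [(np.float64(0.0473), np.float64(-163.9), np.int32(181)), (np.float64(0.0484), np.float64(102.6), np.int32(64)), (np.float64(0.0484), np.float64(-74.2), np.int32(184)), (np.float64(0.0488), np.float64(14.1), np.int32(203))]
[ 0.5191 -0.3588  0.1746] [260 152]
t 9.12 pos [ 0.5186 -0.3588  0.1739] yaw 66.4 f [0.1 0.3 0.5] w 0.5
 lin [0.7  6.74 8.56] rot [-0.007 -0.001 -0.015]
[ 0.09  0.36  0.6   1.57 -0.2   1.3   1.87]
```

Hub R binds too: it turned about 60° with 9.8 N on the tool and stayed at 15°. So L is the free one. Next is the former.

Emit:
{"method": "play_rows", "body": {
  "targets": [
    {"claw": 0, "linear": [0, 0.75, 0.95], "rotation": [0, 0, 0]},
    {"claw": 0, "linear": [0, 0.75, 0.95], "rotation": [0, 0, 0]},
    {"claw": 0, "linear": [0, 0.75, 0.95], "rotation": [0, 0, 0]},
    {"claw": 0, "linear": [0, 0.75, 0.95], "rotation": [0, 0, 0]},
    {"claw": 0, "linear": [0, 0.75, 0.95], "rotation": [0, 0, 0]},
    {"claw": 0, "linear": [0, 0.75, 0.95], "rotation": [0, 0, 0]},
    {"claw": 0, "linear": [0, 0.75, 0.95], "rotation": [0, 0, 0]},
    {"claw": 0, "linear": [0, 0.75, 0.95], "rotation": [0, 0, 0]},
    {"claw": 0, "linear": [0, 0.75, 0.95], "rotation": [0, 0, 0]},
    {"claw": 0, "linear": [0, 0, 0], "rotation": [0, 0, 0]}
  ]
}}

```text
time: 9.95
position: [0.4367, -0.0799, 0.1655]
tool_rot: [-0.873, 1.411, 0.931]
ft_force: [0.0, 0.0, -0.8]
grip_width: 0.68
```

```bash
cat > form.py <<'E'
from h import *
rel((.4497,-.0952,.16),67)
I,c,s=snap('wrist','former')
hsv=cv2.cvtColor(I,cv2.COLOR_BGR2HSV)
u=proj(c,[[.4497,-.0952,.012]])[0]; print(u)
m=((hsv[...,1]<50)&(hsv[...,2]>120)).astype(np.uint8)
n,l,st,ce=cv2.connectedComponentsWithStats(m); i=1+np.argmax(st[1:,4]); print(st[i])
cnt=max(cv2.findContours((l==i).astype(np.uint8),cv2.RETR_EXTERNAL,cv2.CHAIN_APPROX_NONE)[0],key=len)[:,0]
P=ray(c,cnt,.012)[:,:2]; ctr=np.array([.4497,-.0952]); r=.07
for _ in range(15):
    d=abs(np.hypot(*(P-ctr).T)-r); q=d<max(.0015,np.median(d)); A=np.c_[2*P[q],np.ones(q.sum())]
    q2=np.linalg.lstsq(A,(P[q]**2).sum(1),rcond=None)[0]; ctr=q2[:2]; r=np.sqrt(q2[2]+ctr@ctr)
print('flange',ctr.round(4),r.round(4))
m=(((hsv[...,0]<20)|(hsv[...,0]>170))&(hsv[...,1]>90)).astype(np.uint8)
n,l,st,ce=cv2.connectedComponentsWithStats(m)
for i in range(1,n):
    if st[i,4]>300: print('wood',st[i],ray(c,[ce[i]],.058)[0].round(4))
for thr in (110,150): o,a=studs(I,c,ctr,.012,thr,amin=15); print(thr,a,o)
# holes: green through
m=((hsv[...,0]>40)&(hsv[...,0]<80)&(hsv[...,1]>60)).astype(np.uint8)
n,l,st,ce=cv2.connectedComponentsWithStats(m)
for i in range(1,n):
    if 20<st[i,4]<1500:
        p=ray(c,[ce[i]],.012)[0][:2]-ctr; print('green',st[i,4],np.hypot(*p).round(4),np.degrees(np.arctan2(p[1],p[0])).round(1))
E
python3 form.py
```

```text
t 9.95 pos [ 0.4367 -0.0799  0.1655] yaw 66.2 f [ 0.   0.  -0.8] w 59.2
 lin [ 0.19 -0.73 -0.35] rot [-0.009 -0.005 -0.03 ]
[274.07556871 222.3927441 ]
[  202   150   145   140 12469]
flange [ 0.4502 -0.0954] 0.0701
wood [    0     0   387   186 32551] [ 0.2844 -0.1284  0.058 ]
wood [ 245  201   56   62 2595] [ 0.4456 -0.0927  0.058 ]
wood [139 279  25  60 423] [ 0.4638 -0.223   0.058 ]
wood [401 279  25  60 424] [ 0.5617 -0.0064  0.058 ]
wood [ 385  349  107   24 1110] [ 0.6213 -0.0023  0.058 ]
wood [490 349  68  24 673] [0.6506 0.0668 0.058 ]
wood [ 191  353  198   21 1478] [ 0.5707 -0.1284  0.058 ]
110 19.208679037210374 [(np.float64(0.4034), np.float64(-0.1145), np.float64(0.0506), np.float64(-157.8), np.int32(80)), (np.float64(0.4313), np.float64(-0.0513), np.float64(0.048), np.float64(113.1), np.int32(60)), (np.float64(0.4606), np.float64(-0.1605), np.float64(0.066), np.float64(-80.9), np.int32(181)), (np.float64(0.468), np.float64(-0.1417), np.float64(0.0496), np.float64(-68.9), np.int32(67)), (np.float64(0.4963), np.float64(-0.0787), np.float64(0.049), np.float64(19.8), np.int32(48))]
150 19.294279950241 [(np.float64(0.4037), np.float64(-0.1141), np.float64(0.0501), np.float64(-158.0), np.int32(124)), (np.float64(0.4318), np.float64(-0.0496), np.float64(0.0494), np.float64(111.9), np.int32(126)), (np.float64(0.4607), np.float64(-0.1603), np.float64(0.0658), np.float64(-80.8), np.int32(199)), (np.float64(0.4685), np.float64(-0.1421), np.float64(0.0502), np.float64(-68.6), np.int32(107)), (np.float64(0.4965), np.float64(-0.0774), np.float64(0.0496), np.float64(21.2), np.int32(108))]
green 88 0.0499 -159.4
green 92 0.0502 112.2
green 48 0.0483 -69.2
green 56 0.0484 23.0
green 1334 0.0668 -6.5
```

View pics/former.png

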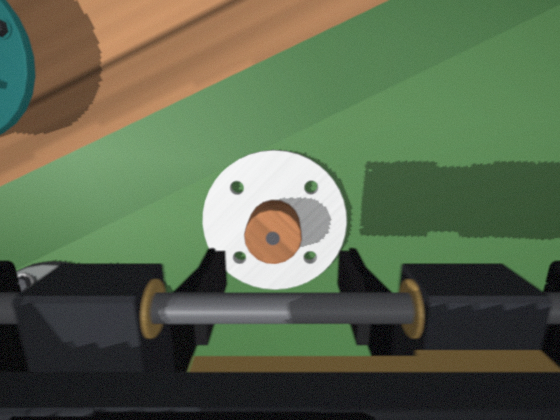

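Flange at (0.4502, -0.0954), r = 70.1 mm (expected 70), holes at 21.6° mod 90. The picture shows the flange centred at (275,220), with the four holes clear of the jaw line. I'll line up and descend.

Emit:
{"method": "play_rows", "body": {
  "targets": [
    {"claw": 0, "linear": [0, -0.38, -0.18], "rotation": [-0.005, -0.005, -0.03]},
    {"claw": 0, "linear": [0, -0.38, -0.18], "rotation": [0, 0, 0]},
    {"claw": 0, "linear": [0.8, 0, 0], "rotation": [0, 0, 0]},
    {"claw": 0, "linear": [0.8, 0, 0], "rotation": [0, 0, 0]},
    {"claw": 0, "linear": [0.8, 0, 0], "rotation": [0, 0, 0]},
    {"claw": 0, "linear": [0.5, 0, 0], "rotation": [0, 0, 0]}
  ]
}}

```text
time: 10.5
position: [0.4541, -0.1053, 0.0913]
tool_rot: [-0.904, 1.377, 0.895]
ft_force: [0.6, -0.7, 0.4]
grip_width: 0.996
```

```bash
python3 -c "
from h import *
rel((.4502,-.0954,.021),66.6)"
```

```text
t 10.5 pos [ 0.4541 -0.1053  0.0913] yaw 66.3 f [ 0.6 -0.7  0.4] w 86.6
 lin [2.81 0.31 0.31] rot [-0.003 -0.002  0.003]
```

Emit:
{"method": "play_rows", "body": {
  "targets": [
    {"claw": 0, "linear": [0.3, 0.25, 0.25], "rotation": [0, 0, 0]},
    {"claw": 0, "linear": [0.6, 0, 0], "rotation": [0, 0, 0]},
    {"claw": 0, "linear": [0.6, 0, 0], "rotation": [0, 0, 0]},
    {"claw": 0, "linear": [0.4, 0, 0], "rotation": [0, 0, 0]},
    {"claw": 0, "linear": [0.2, 0, 0], "rotation": [0, 0, 0]},
    {"claw": 0, "linear": [0, 0, 0], "rotation": [0, 0, 0]}
  ]
}}

```text
time: 11.0
position: [0.4485, -0.1019, 0.0322]
tool_rot: [-0.894, 1.392, 0.892]
ft_force: [-0.6, 0.4, 0.9]
grip_width: 1.003
```

```bash
python3 -c "
from h import *
rel((.4502,-.0954,.021),66.6)"
```

```text
t 11.0 pos [ 0.4485 -0.1019  0.0322] yaw 65.7 f [-0.6  0.4  0.9] w 87.3
 lin [0.45 0.04 0.27] rot [-0.01  -0.006 -0.003]
```

Emit:
{"method": "play_rows", "body": {
  "targets": [
    {"claw": 0, "linear": [0.2, 0.02, 0.2], "rotation": [-0.01, -0.004, 0]},
    {"claw": 0, "linear": [0.15, 0, 0.05], "rotation": [0, 0, 0]},
    {"claw": 0, "linear": [0, 0, 0], "rotation": [0, 0, 0]}
  ]
}}

```text
time: 11.25
position: [0.452, -0.0958, 0.0238]
tool_rot: [-0.903, 1.379, 0.906]
ft_force: [0.5, 0.1, 0.7]
grip_width: 0.999
```

```bash
python3 -c "
from h import *
rel((.4502,-.0954,.021),66.6)"
```

```text
t 11.25 pos [ 0.452  -0.0958  0.0238] yaw 66.7 f [0.5 0.1 0.7] w 86.9
 lin [ 0.11  0.07 -0.01] rot [ 0.001 -0.001 -0.002]
```

Emit:
{"method": "play_rows", "body": {
  "targets": [
    {"claw": 0, "linear": [0.05, 0.06, 0], "rotation": [0, 0, 0]},
    {"claw": 0, "linear": [0, 0, 0], "rotation": [0, 0, 0]},
    {"claw": 1, "linear": [0, 0, 0], "rotation": [0, 0, 0]},
    {"claw": 1, "linear": [0, 0, 0], "rotation": [0, 0, 0]},
    {"claw": 1, "linear": [0, 0, 0], "rotation": [0, 0, 0]},
    {"claw": 1, "linear": [0, 0, 0], "rotation": [0, 0, 0]},
    {"claw": 1, "linear": [0, 0, 0], "rotation": [0, 0, 0]},
    {"claw": 1, "linear": [0, 0, 0], "rotation": [0, 0, 0]},
    {"claw": 1, "linear": [0, 0, 0], "rotation": [0, 0, 0]}
  ],
  "newtons": 35
}}

```text
time: 12.0
position: [0.4522, -0.0952, 0.0245]
tool_rot: [-0.905, 1.375, 0.904]
ft_force: [-0.4, -0.8, -0.1]
grip_width: 0.568
```

```bash
python3 -c "
from h import *
I,c,s=snap('top')
print(studs(I,c,HUB['L'],.11))
rel((.4502,-.0954,.19))
print(s['joint_positions'].round(2))"
```

```text
([(np.float64(0.5168), np.float64(0.3563), np.float64(0.0499), np.float64(15.9), np.int32(14)), (np.float64(0.4828), np.float64(0.2946), np.float64(0.0501), np.float64(-73.8), np.int32(11)), (np.float64(0.4553), np.float64(0.39), np.float64(0.0492), np.float64(105.9), np.int32(11)), (np.float64(0.4212), np.float64(0.3303), np.float64(0.0492), np.float64(-165.4), np.int32(14))], np.float64(15.650195076355104))
t 12.05 pos [ 0.4522 -0.0952  0.0245] yaw 66.7 f [-0.8 -0.7  0.7] w 49.2
 lin [-6.62  0.07 -0.04] rot [ 0. -0.  0.]
[-0.26  0.13  0.44  2.13 -0.07  0.9   1.38]
```

Emit:
{"method": "play_rows", "body": {
  "targets": [
    {"claw": 1, "linear": [-0.4, 0, 0], "rotation": [0, 0, 0]},
    {"claw": 1, "linear": [-0.9, 0, 0], "rotation": [0, 0, 0]},
    {"claw": 1, "linear": [-0.9, 0, 0], "rotation": [0, 0, 0]},
    {"claw": 1, "linear": [-0.9, 0, 0], "rotation": [0, 0, 0]},
    {"claw": 1, "linear": [-0.9, 0, 0], "rotation": [0, 0, 0]},
    {"claw": 1, "linear": [-0.9, 0, 0], "rotation": [0, 0, 0]},
    {"claw": 1, "linear": [-0.9, 0, 0], "rotation": [0, 0, 0]},
    {"claw": 1, "linear": [-0.6, 0, 0], "rotation": [0, 0, 0]},
    {"claw": 1, "linear": [0, 0, 0], "rotation": [0, 0, 0]}
  ]
}}

```text
time: 12.8
position: [0.4433, -0.0945, 0.1877]
tool_rot: [-0.896, 1.393, 0.914]
ft_force: [0.6, -0.5, -5.2]
grip_width: 0.565
```

```bash
python3 -c "
from h import *
I,c,s=snap('top')
o,a=studs(I,c,HUB['L'],.11);print(a)
# flat hold check in wrist
I,c,s=snap('wrist','held')
rel((.469,.3428,.19),60.65)"
```

```text
15.225041056326598
t 12.9 pos [ 0.4417 -0.0943  0.1847] yaw 66.6 f [-0.2  0.4 -5.1] w 49.4
 lin [-0.24  5.96 16.47] rot [ 0.066 -0.007 -0.014]
```

View pics/held.png

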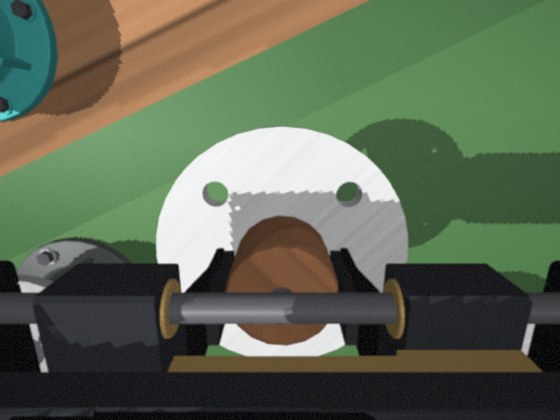

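Picture: the wood is held level between the jaws, with the two visible flange holes at (216,193) and (348,193), symmetric about the tool axis. Carrying it to hub L.

Emit:
{"method": "play_rows", "body": {
  "targets": [
    {"claw": 1, "linear": [-0.05, 0.3, 0.6], "rotation": [0.03, 0, 0]},
    {"claw": 1, "linear": [-0.05, 0.35, 0.97], "rotation": [0.03, 0, 0]},
    {"claw": 1, "linear": [-0.05, 0.35, 0.97], "rotation": [0, 0, 0]},
    {"claw": 1, "linear": [-0.05, 0.35, 0.97], "rotation": [0, 0, 0]},
    {"claw": 1, "linear": [-0.05, 0.35, 0.97], "rotation": [0, 0, 0]},
    {"claw": 1, "linear": [-0.05, 0.35, 0.97], "rotation": [0, 0, 0]},
    {"claw": 1, "linear": [-0.05, 0.35, 0.97], "rotation": [0, 0, 0]},
    {"claw": 1, "linear": [-0.05, 0.35, 0.97], "rotation": [0, 0, 0]},
    {"claw": 1, "linear": [-0.05, 0.35, 0.97], "rotation": [0, 0, 0]},
    {"claw": 1, "linear": [-0.05, 0.35, 0.97], "rotation": [0, 0, 0]}
  ]
}}

```text
time: 13.73
position: [0.4655, 0.151, 0.1741]
tool_rot: [-0.804, 1.471, 0.838]
ft_force: [0.6, 0.4, -5.2]
grip_width: 0.562
```

```bash
python3 -c "
from h import *
rel((.469,.3428,.19),60.65)"
```

```text
t 13.73 pos [0.4655 0.151  0.1741] yaw 60.0 f [ 0.6  0.4 -5.2] w 48.9
 lin [-0.72  3.76  6.68] rot [-0.008 -0.025 -0.03 ]
```

Emit:
{"method": "play_rows", "body": {
  "targets": [
    {"claw": 1, "linear": [-0.2, 0, 0.9], "rotation": [-0.004, -0.02, -0.02]},
    {"claw": 1, "linear": [-0.2, 0, 0.9], "rotation": [-0.004, 0, 0]},
    {"claw": 1, "linear": [-0.2, 0, 0.9], "rotation": [0, 0, 0]},
    {"claw": 1, "linear": [-0.2, 0, 0.9], "rotation": [0, 0, 0]},
    {"claw": 1, "linear": [-0.1, 0, 0.9], "rotation": [0, 0, 0]},
    {"claw": 1, "linear": [0, 0, 0.9], "rotation": [0, 0, 0]},
    {"claw": 1, "linear": [0, 0, 0.5], "rotation": [0, 0, 0]},
    {"claw": 1, "linear": [0, 0, 0], "rotation": [0, 0, 0]}
  ]
}}

```text
time: 14.4
position: [0.5286, 0.2892, 0.1714]
tool_rot: [-0.825, 1.454, 0.848]
ft_force: [0.6, 0.4, -5.1]
grip_width: 0.57
```

```bash
cat > hubw.py <<'E'
from h import *
I,c,s=snap('wrist','hubw')
M=R.from_rotvec(s['tool_rot']).as_matrix()
for thr in (50,70,90):
    o,a=studs(I,c,HUB['L'],.115,thr,amin=60); print(thr,a,[x[2:] for x in o]); 
    P=np.array([[x[0],x[1],.11] for x in o if abs(x[2]-.05)<.006])
    if len(P)==4: print('ctr',P.mean(0).round(4))
# held flange holes: dark or coloured spots vs bright flange -> blobs on flange top plane
z=s['position'][2]-.0125; hsv=cv2.cvtColor(I,cv2.COLOR_BGR2HSV)
f=((hsv[...,1]<45)&(hsv[...,2]>110)).astype(np.uint8); 
for u in [(216,193),(348,193)]:
    w=1-f[u[1]-22:u[1]+22,u[0]-22:u[0]+22]; n,l,st,ce=cv2.connectedComponentsWithStats(np.ascontiguousarray(w))
    for i in range(1,n):
        if st[i,4]>80:
            p=ray(c,[ce[i]+np.array(u)-22],z)[0]; print('hole',st[i,4],(M.T@(p-s['position'])).round(4))
rel((.469,.3428,.19),60.3)
E
python3 hubw.py
```

```text
50 15.000000000000014 [(np.float64(0.0438), np.float64(-165.0), np.int32(138))]
70 13.799999999999995 [(np.float64(0.0476), np.float64(103.5), np.int32(274)), (np.float64(0.044), np.float64(-165.9), np.int32(287))]
90 9.360076602728107 [(np.float64(0.0662), np.float64(89.6), np.int32(653)), (np.float64(0.0446), np.float64(-165.8), np.int32(379)), (np.float64(0.048), np.float64(103.7), np.int32(374))]
hole 354 [ 0.015   0.0379 -0.0353]
hole 153 [0.0125 0.0351 0.0383]
t 14.45 pos [0.5276 0.2878 0.1708] yaw 61.2 f [-0.9  1.3 -5.2] w 49.2
 lin [-0.68  3.14  0.77] rot [ 0.01  -0.023 -0.023]
```

View pics/hubw.png

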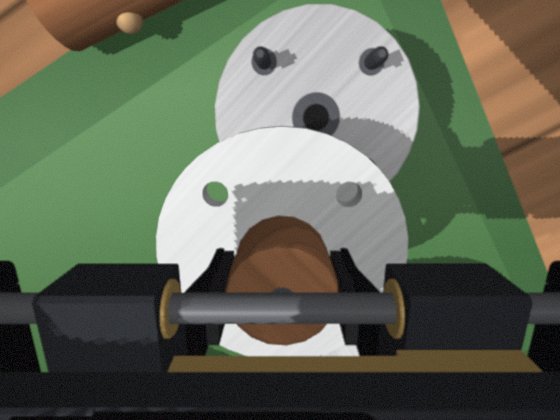

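```bash
python3 - <<'E'
from h import *
s=get_state(); c=cam('wrist',s); I=cv2.imread('pics/hubw.png')
g=I.max(axis=2); m=np.zeros_like(g); cv2.circle(m,(316,116),16,1,-1)
n,l,st,ce=cv2.connectedComponentsWithStats(((g<50)&(m>0)).astype(np.uint8)); i=1+np.argmax(st[1:,4])
print(st[i],'hole ctr at face',ray(c,[ce[i]],.094)[0].round(4))
hsv=cv2.cvtColor(I,cv2.COLOR_BGR2HSV); f=((hsv[...,1]<45)&(hsv[...,2]>110)).astype(np.uint8)
cnts,_=cv2.findContours(f,cv2.RETR_EXTERNAL,cv2.CHAIN_APPROX_NONE); q=max(cnts,key=len)[:,0]
q=q[(q[:,1]<112)&(q[:,1]>2)]; P=ray(c,q,.094)[:,:2]
A=np.c_[2*P,np.ones(len(P))]
for k in range(12):
    x=np.linalg.lstsq(A,(P**2).sum(1),rcond=None)[0]; r=np.sqrt(x[2]+x[:2]@x[:2]); d=abs(np.hypot(*(P-x[:2]).T)-r); ok=d<max(.001,2*np.median(d)); P=P[ok];A=A[ok]
print('disc',x[:2].round(4),r.round(4),len(P))
# held flange centre with same camera, plane at flange top
z=s['position'][2]-.0125; q=max(cnts,key=len)[:,0]; q=q[(q[:,1]>150)&(q[:,1]<262)]; P=ray(c,q,z)[:,:2]
A=np.c_[2*P,np.ones(len(P))]
for k in range(12):
    x=np.linalg.lstsq(A,(P**2).sum(1),rcond=None)[0]; r=np.sqrt(x[2]+x[:2]@x[:2]); d=abs(np.hypot(*(P-x[:2]).T)-r); ok=d<max(.001,2*np.median(d)); P=P[ok];A=A[ok]
M=R.from_rotvec(s['tool_rot']).as_matrix()
print('flange',x[:2].round(4),r.round(4),'tool',(M.T@(np.r_[x[:2],z]-s['position'])).round(4))
I2,ct,_=snap('top'); print(studs(I2,ct,HUB['L'],.11))
E
```

```text
[304 105  25  25 499] hole ctr at face [0.4694 0.343  0.094 ]
disc [0.4695 0.3427] 0.0692 300
flange [0.5242 0.2884] 0.0694 tool [ 0.0126  0.0029 -0.0007]
([], None)
```

Emit:
{"method": "play_rows", "body": {
  "targets": [
    {"claw": 1, "linear": [-0.2, 0.4, 0.1], "rotation": [0.004, -0.015, -0.015]},
    {"claw": 1, "linear": [-0.2, 0.6, 0.2], "rotation": [0, 0, 0]},
    {"claw": 1, "linear": [0, 0.7, 0.2], "rotation": [0, 0, 0]},
    {"claw": 1, "linear": [0, 0.7, 0.2], "rotation": [0, 0, 0]},
    {"claw": 1, "linear": [0, 0.4, 0.1], "rotation": [0, 0, 0]},
    {"claw": 1, "linear": [0, 0, 0], "rotation": [0, 0, 0]}
  ]
}}

```text
time: 15.0
position: [0.4729, 0.3264, 0.1757]
tool_rot: [-0.821, 1.444, 0.816]
ft_force: [-0.6, 0.2, -5.6]
grip_width: 0.563
```

```bash
python3 -c "
from h import *
rel((.4714,.3417,.165),60.8)"
```

```text
t 15.0 pos [0.4729 0.3264 0.1757] yaw 60.0 f [-0.6  0.2 -5.6] w 49.0
 lin [0.42 0.35 0.51] rot [-0.009 -0.018 -0.008]
```

Emit:
{"method": "play_rows", "body": {
  "targets": [
    {"claw": 1, "linear": [0, 0.3, 0.4], "rotation": [-0.008, -0.015, -0.006]},
    {"claw": 1, "linear": [0, 0.05, 0.1], "rotation": [0, 0, 0]},
    {"claw": 1, "linear": [0, 0, 0], "rotation": [0, 0, 0]},
    {"claw": 1, "linear": [0, 0, 0], "rotation": [0, 0, 0]}
  ]
}}

```text
time: 15.33
position: [0.4728, 0.3357, 0.1742]
tool_rot: [-0.825, 1.42, 0.819]
ft_force: [0.6, 0.4, -4.6]
grip_width: 0.565
```

```bash
python3 -c "
from h import *
rel((.4714,.3417,.150),60.8)"
```

```text
t 15.33 pos [0.4728 0.3357 0.1742] yaw 60.4 f [ 0.6  0.4 -4.6] w 49.2
 lin [0.97 0.17 0.19] rot [-0.004 -0.006 -0.001]
```

Emit:
{"method": "play_rows", "body": {
  "targets": [
    {"claw": 1, "linear": [0.3, 0.15, 0.2], "rotation": [-0.004, -0.006, 0]},
    {"claw": 1, "linear": [0.3, 0.05, 0.05], "rotation": [0, 0, 0]},
    {"claw": 1, "linear": [0.25, 0, 0], "rotation": [0, 0, 0]},
    {"claw": 1, "linear": [0, 0, 0], "rotation": [0, 0, 0]},
    {"claw": 1, "linear": [0, 0, 0], "rotation": [0, 0, 0]}
  ]
}}

```text
time: 15.75
position: [0.4736, 0.3401, 0.1495]
tool_rot: [-0.823, 1.413, 0.822]
ft_force: [-0.2, 0.2, -4.1]
grip_width: 0.57
```

```bash
python3 -c "
from h import *
I,c,s=snap('wrist','ab')
rel((.4714,.3417,.150),60.8)"
```

```text
t 15.8 pos [0.4734 0.34   0.1493] yaw 60.5 f [-0.8 -0.6 -5.2] w 49.2
 lin [-0.03  0.1   0.02] rot [-0.003 -0.002 -0.001]
```

View pics/ab.png

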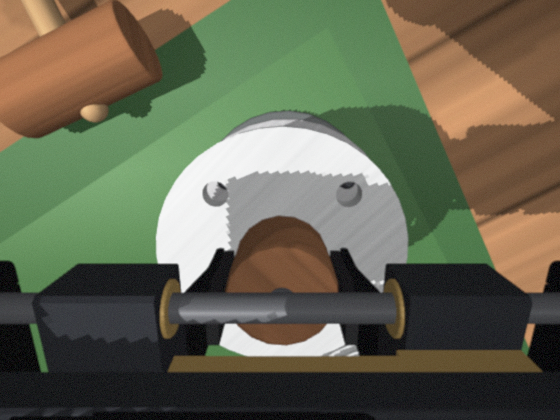

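```bash
python3 - <<'E'
from h import *
I=cv2.imread('pics/ab.png'); s=get_state(); c=cam('wrist',s)
for a in (15.4,105.4,195.4):
    a=np.radians(a); p=np.array([.4692+.05*np.cos(a),.3429+.05*np.sin(a)]); print(proj(c,[[*p,.122],[*p,.094]]).round(1).tolist())
cv2.imwrite('pics/abz.png',cv2.resize(I[160:225,185:385],None,fx=4,fy=4,interpolation=cv2.INTER_CUBIC))
E
```

```text
[[339.2, 293.6], [332.9, 273.1]]
[[345.6, 182.3], [337.9, 173.5]]
[[220.5, 181.8], [228.2, 173.1]]
```

View pics/abz.png

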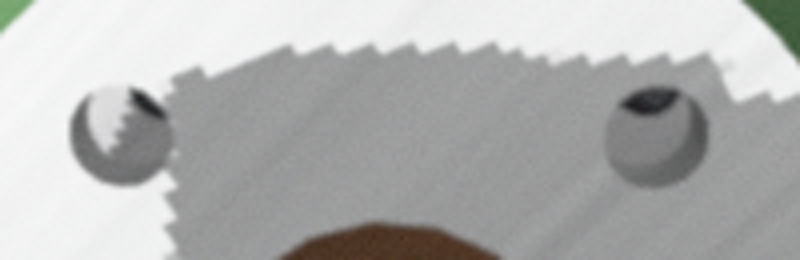

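Emit:
{"method": "play_rows", "body": {
  "targets": [
    {"claw": 1, "linear": [0, 0.1, 0.03], "rotation": [-0.003, -0.002, 0]},
    {"claw": 1, "linear": [0.1, 0, 0], "rotation": [0, 0, 0]},
    {"claw": 1, "linear": [0.15, 0, 0], "rotation": [0, 0, 0]},
    {"claw": 1, "linear": [0.15, 0, 0], "rotation": [0, 0, 0]},
    {"claw": 1, "linear": [0, 0, 0], "rotation": [0, 0, 0]}
  ]
}}

```text
time: 16.22
position: [0.4719, 0.3423, 0.1391]
tool_rot: [-0.826, 1.407, 0.827]
ft_force: [-0.3, -0.8, -5.2]
grip_width: 0.565
```

```bash
python3 -c "
from h import *
rel((.4714,.3417,.119),60.8)"
```

```text
t 16.22 pos [0.4719 0.3423 0.1391] yaw 60.8 f [-0.3 -0.8 -5.2] w 49.2
 lin [ 0.8   0.   -0.03] rot [ 0.     0.001 -0.   ]
```

Aligned: the underside is about 7 mm below the stud tips with no contact force. I'll carry on slowly.

Emit:
{"method": "play_rows", "body": {
  "targets": [
    {"claw": 1, "linear": [0.12, 0, 0], "rotation": [0, 0, 0]},
    {"claw": 1, "linear": [0.12, 0, 0], "rotation": [0, 0, 0]},
    {"claw": 1, "linear": [0.12, 0, 0], "rotation": [0, 0, 0]},
    {"claw": 1, "linear": [0.12, 0, 0], "rotation": [0, 0, 0]},
    {"claw": 1, "linear": [0.08, 0, 0], "rotation": [0, 0, 0]},
    {"claw": 1, "linear": [0, 0, 0], "rotation": [0, 0, 0]}
  ]
}}

```text
time: 16.72
position: [0.4718, 0.3423, 0.1234]
tool_rot: [-0.826, 1.408, 0.827]
ft_force: [0.8, 0.8, -5.3]
grip_width: 0.562
```

```bash
python3 -c "
from h import *
rel((.4714,.3417,.1185),60.8)"
```

```text
t 16.72 pos [0.4718 0.3423 0.1234] yaw 60.8 f [ 0.8  0.8 -5.3] w 48.9
 lin [ 0.19  0.   -0.03] rot [ 0.  0. -0.]
```

Emit:
{"method": "play_rows", "body": {
  "targets": [
    {"claw": 1, "linear": [0.08, 0, 0], "rotation": [0, 0, 0]},
    {"claw": 1, "linear": [0.06, 0, 0], "rotation": [0, 0, 0]},
    {"claw": 1, "linear": [0.06, 0, 0], "rotation": [0, 0, 0]},
    {"claw": 1, "linear": [0, 0, 0], "rotation": [0, 0, 0]}
  ]
}}

```text
time: 17.05
position: [0.4723, 0.3425, 0.1187]
tool_rot: [-0.825, 1.407, 0.827]
ft_force: [0.5, 0.7, -4.8]
grip_width: 0.565
```

Emit:
{"method": "play_rows", "body": {
  "targets": [
    {"claw": 1, "linear": [0.05, 0, 0], "rotation": [0, 0, 0]},
    {"claw": 1, "linear": [0.05, 0, 0], "rotation": [0, 0, 0]},
    {"claw": 1, "linear": [0, 0, 0], "rotation": [0, 0, 0]}
  ]
}}

```text
time: 17.3
position: [0.4725, 0.3427, 0.1188]
tool_rot: [-0.825, 1.406, 0.827]
ft_force: [0.1, -0.3, -4.5]
grip_width: 0.565
```

Emit:
{"method": "play_rows", "body": {
  "targets": [
    {"claw": 1, "linear": [0.1, 0, 0], "rotation": [0, 0, 0]},
    {"claw": 1, "linear": [0.08, 0, 0], "rotation": [0, 0, 0]}
  ]
}}

```text
time: 17.47
position: [0.4728, 0.3429, 0.1185]
tool_rot: [-0.825, 1.405, 0.827]
ft_force: [-4.7, -2.9, 9.9]
grip_width: 0.565
```

```bash
python3 -c "
from h import *
rel((.4714,.3417,.1185),60.8)"
```

```text
t 17.47 pos [0.4728 0.3429 0.1185] yaw 60.8 f [-4.7 -2.9  9.9] w 49.2
 lin [ 0.    0.02 -0.07] rot [0.    0.002 0.001]
```

Contact at TCP z = 0.1185, exactly the height expected for flush (0.094 + 0.0245). Releasing.

Emit:
{"method": "play_rows", "body": {
  "targets": [
    {"claw": 1, "linear": [0, 0, 0], "rotation": [0, 0, 0]},
    {"claw": 0, "linear": [0, 0, 0], "rotation": [0, 0, 0]},
    {"claw": 0, "linear": [0, 0, 0], "rotation": [0, 0, 0]},
    {"claw": 0, "linear": [0, 0, 0], "rotation": [0, 0, 0]},
    {"claw": 0, "linear": [-0.3, 0, 0], "rotation": [0, 0, 0]},
    {"claw": 0, "linear": [-0.8, 0, 0], "rotation": [0, 0, 0]},
    {"claw": 0, "linear": [-0.8, 0, 0], "rotation": [0, 0, 0]},
    {"claw": 0, "linear": [-0.8, -0.3, 0], "rotation": [0, 0, 0]},
    {"claw": 0, "linear": [-0.5, -0.6, 0], "rotation": [0, 0, 0]},
    {"claw": 0, "linear": [0, -0.6, 0], "rotation": [0, 0, 0]}
  ]
}}

```text
time: 18.3
position: [0.5052, 0.3291, 0.2053]
tool_rot: [-0.827, 1.395, 0.834]
ft_force: [-0.3, 0.5, -0.1]
grip_width: 0.999
```

```bash
python3 -c "
from h import *
rel((.4714,.3417,.1185),60.8)
I,c,s=snap('wrist','rel'); S=get_image('scene')
cs=cam('scene'); u=proj(cs,[[.469,.343,.1]])[0].astype(int)
z=cv2.resize(S[u[1]-60:u[1]+60,u[0]-70:u[0]+70],None,fx=3,fy=3,interpolation=cv2.INTER_CUBIC)
cv2.imwrite('pics/rel2.png',np.hstack([cv2.resize(I,(480,360)),z])[:,:800])
hsv=cv2.cvtColor(I,cv2.COLOR_BGR2HSV)
u=proj(c,[[.469,.343,.106]])[0]; print(u)
print(studs(I,c,(.4692,.3429),.114,70,amin=40))
"
```

```text
t 18.3 pos [0.5052 0.3291 0.2053] yaw 61.2 f [-0.3  0.5 -0.1] w 86.9
 lin [ 3.47  1.43 -0.25] rot [0.004 0.008 0.001]
[273.47895921 165.5368425 ]
([(np.float64(0.4263), np.float64(0.3326), np.float64(0.0441), np.float64(-166.5), np.int32(92)), (np.float64(0.4584), np.float64(0.3883), np.float64(0.0467), np.float64(103.4), np.int32(76)), (np.float64(0.4851), np.float64(0.2981), np.float64(0.0476), np.float64(-70.4), np.int32(94)), (np.float64(0.5189), np.float64(0.3575), np.float64(0.0518), np.float64(16.3), np.int32(140))], np.float64(15.692464348109096))
```

View pics/rel2.png

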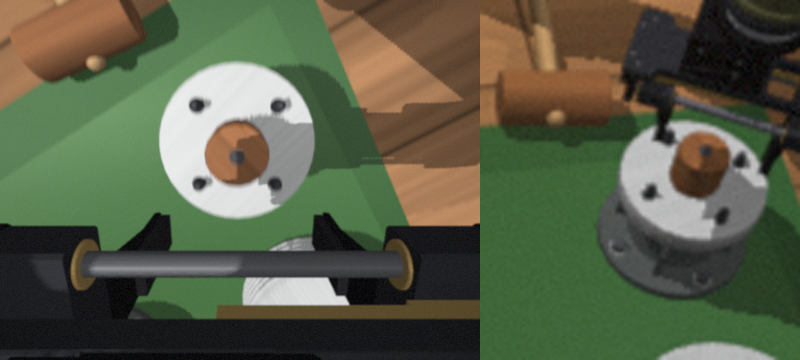

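Seated: all four studs stand up through the flange holes and it lies flush. The scene crop shows no gap. Closing the fingers and going behind the stud at about 15° for the last push.

Emit:
{"method": "play_rows", "body": {
  "targets": [
    {"claw": 1, "linear": [0, -0.4, 0.6], "rotation": [0, 0, 0]},
    {"claw": 1, "linear": [0, -0.3, 0.6], "rotation": [0, 0, 0]},
    {"claw": 1, "linear": [0, 0, 0], "rotation": [0, 0, 0]},
    {"claw": 1, "linear": [0, 0, 0], "rotation": [0, 0, 0]},
    {"claw": 1, "linear": [0.4, 0, 0], "rotation": [0, 0, 0]},
    {"claw": 1, "linear": [0.4, 0, 0], "rotation": [0, 0, 0]},
    {"claw": 1, "linear": [0.4, 0, 0], "rotation": [0, 0, 0]},
    {"claw": 1, "linear": [0.4, 0, 0], "rotation": [0, 0, 0]},
    {"claw": 1, "linear": [0.3, 0, 0], "rotation": [0, 0, 0]},
    {"claw": 1, "linear": [0, 0, 0], "rotation": [0, 0, 0]}
  ]
}}

```text
time: 19.23
position: [0.5287, 0.345, 0.1473]
tool_rot: [-0.825, 1.408, 0.833]
ft_force: [0.3, -0.3, 0.8]
grip_width: 0.327
```

```bash
python3 -c "
from h import *
rel((.5383,.3482,.112),60.8)"
```

```text
t 19.23 pos [0.5287 0.345  0.1473] yaw 61.0 f [ 0.3 -0.3  0.8] w 28.5
 lin [ 1.41 -0.28  0.3 ] rot [ 0.002  0.001 -0.003]
```

Emit:
{"method": "play_rows", "body": {
  "targets": [
    {"claw": 1, "linear": [0, -0.25, 0.25], "rotation": [0, 0, 0]},
    {"claw": 1, "linear": [0, -0.05, 0.05], "rotation": [0, 0, 0]},
    {"claw": 1, "linear": [0, 0, 0], "rotation": [0, 0, 0]},
    {"claw": 1, "linear": [0, 0, 0], "rotation": [0, 0, 0]},
    {"claw": 1, "linear": [0.4, 0, 0], "rotation": [0, 0, 0]},
    {"claw": 1, "linear": [0.4, 0, 0], "rotation": [0, 0, 0]},
    {"claw": 1, "linear": [0.3, 0, 0], "rotation": [0, 0, 0]},
    {"claw": 1, "linear": [0.1, 0, 0], "rotation": [0, 0, 0]},
    {"claw": 1, "linear": [0, 0, 0], "rotation": [0, 0, 0]}
  ]
}}

```text
time: 19.98
position: [0.5406, 0.3483, 0.1145]
tool_rot: [-0.824, 1.407, 0.833]
ft_force: [-0.2, -0.7, -0.0]
grip_width: 0.007
```

```bash
python3 -c "
from h import *
rel((.5383,.3482,.112),60.8)"
```

```text
t 19.98 pos [0.5406 0.3483 0.1145] yaw 61.0 f [-0.2 -0.7 -0. ] w 0.6
 lin [ 0.1   0.08 -0.05] rot [ 0.002  0.002 -0.003]
```

Emit:
{"method": "play_rows", "body": {
  "targets": [
    {"claw": 1, "linear": [0.08, 0.15, 0], "rotation": [0, 0, 0]},
    {"claw": 1, "linear": [0, 0.15, 0], "rotation": [0, 0, 0]},
    {"claw": 1, "linear": [0, 0.12, 0.05], "rotation": [0, 0, 0]},
    {"claw": 1, "linear": [0, 0.25, 0.08], "rotation": [0, 0, 0]},
    {"claw": 1, "linear": [0, 0.45, 0.1], "rotation": [0, 0, 0]},
    {"claw": 1, "linear": [0, 0.6, 0.1], "rotation": [0, 0, 0]},
    {"claw": 1, "linear": [0, 0.6, 0.1], "rotation": [0, 0, 0]},
    {"claw": 1, "linear": [-0.9, 0, 0.3], "rotation": [0, 0, 0]},
    {"claw": 1, "linear": [-1, 0, 0.3], "rotation": [0, 0, 0]},
    {"claw": 1, "linear": [-1, 0, 0], "rotation": [0, 0, 0]}
  ]
}}

```text
time: 20.82
position: [0.4942, 0.4038, 0.1823]
tool_rot: [-0.827, 1.413, 0.835]
ft_force: [-0.2, 0.1, 0.2]
grip_width: 0.007
```

```bash
python3 - <<'E'
from h import *
for i in range(3):
    I,c,s=snap('wrist',f'fin{i}'); o,a=studs(I,c,(.4692,.3429),.114,70,amin=40)
    print(round(s['time'],2),a,[x[2:] for x in o],s['position'].round(3),s['ft_force'].round(1))
E
```

```text
20.82 39.73271651450105 [(np.float64(0.0533), np.float64(124.8), np.int32(140)), (np.float64(0.0458), np.float64(-144.0), np.int32(184)), (np.float64(0.0426), np.float64(-14.4), np.int32(6408))] [0.494 0.404 0.182] [-0.2  0.1  0.2]
20.87 -36.3226846268725 [(np.float64(0.0528), np.float64(134.0), np.int32(100)), (np.float64(0.0437), np.float64(-132.6), np.int32(170)), (np.float64(0.0535), np.float64(54.5), np.int32(104)), (np.float64(0.0453), np.float64(-15.6), np.int32(5346))] [0.496 0.406 0.189] [1.9 2.  4.7]
20.92 -26.480443388305854 [(np.float64(0.0512), np.float64(145.6), np.int32(156)), (np.float64(0.0532), np.float64(65.1), np.int32(127)), (np.float64(0.0438), np.float64(-120.6), np.int32(149)), (np.float64(0.0455), np.float64(-15.4), np.int32(5344))] [0.497 0.405 0.188] [ 0.3 -0.6  0.8]
```

View pics/fin2.png

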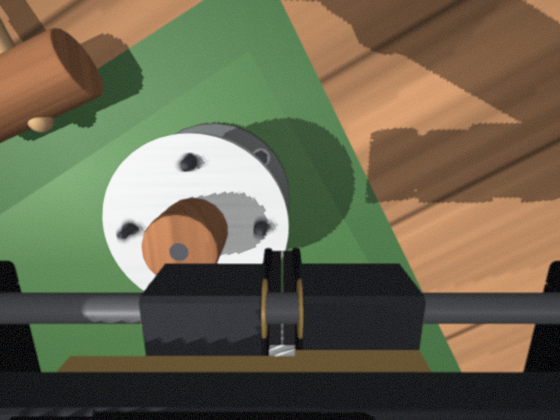

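The hub and former are coasting together at about 210°/s, with the fingers 70 mm clear. I'll wait briefly, check again and hand in.

Emit:
{"method": "play_rows", "body": {
  "targets": [
    {"claw": 1, "linear": [-0.3, 0, 0.3], "rotation": [0, 0, 0]},
    {"claw": 1, "linear": [-0.3, 0, 0.3], "rotation": [0, 0, 0]},
    {"claw": 1, "linear": [0, 0, 0], "rotation": [0, 0, 0]},
    {"claw": 1, "linear": [0, 0, 0], "rotation": [0, 0, 0]}
  ]
}}

```text
time: 21.3
position: [0.5002, 0.4176, 0.1984]
tool_rot: [-0.827, 1.412, 0.835]
ft_force: [0.2, -0.3, -0.6]
grip_width: 0.007
```

```bash
python3 - <<'E'
from h import *
for i in range(2):
    I,c,s=snap('wrist',f'end{i}'); o,a=studs(I,c,(.4692,.3429),.114,70,amin=40)
    print(round(s['time'],2),[x[2:] for x in o if x[4]<1000],s['position'].round(3),s['ft_force'].round(1))
print(close_job())
E
```

```text
21.3 [(np.float64(0.0527), np.float64(138.4), np.int32(120)), (np.float64(0.0446), np.float64(-129.7), np.int32(142)), (np.float64(0.053), np.float64(57.9), np.int32(115))] [0.5   0.418 0.198] [ 0.2 -0.3 -0.6]
21.35 [(np.float64(0.0513), np.float64(148.0), np.int32(137)), (np.float64(0.0535), np.float64(66.9), np.int32(113)), (np.float64(0.0444), np.float64(-118.4), np.int32(133))] [0.5   0.418 0.198] [0.1 0.1 0.2]
the job is handed in; nothing more can be done
None
```

The job is done and handed in at about 21.4 s of the 72 s allowed; no verdict was reported.

- **Finding the free hub:** I pushed a stud on each of the three hubs. The hub at (0.469, 0.343) coasted on freely at about 200°/s. The hubs at (0.665, 0.02) and (0.465, -0.352) stopped dead after their pushes.
- **Missed push:** My first push at the hub at (0.465, -0.352) passed inside the stud and did not turn it. I repeated it along a better line, and it turned about 60° with 9.8 N on the tool. That is above the 2 to 5 N you gave for a binding hub.
- **Fitting the former:** I gripped it by the wood, turned it to match the studs and lowered it by hand. It touched at the height expected for flush, then I let go. The pictures showed all four studs up through the flange with no gap.
- **Final push:** After the last push, hub and former were still turning together at about 200°/s around 0.5 s after I lifted clear. The fingers were well above the studs and read no contact force.

I did not touch the trays, mallet, tin or timber, though I took no separate closing picture of them. No force reading came near a limit.

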